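Kit the job tray for a power-board repair

TASK

Kit the job tray for the power-board repair: lay the long finned heatsink lengthwise in the tray's long bay, and in the row of three short bays put the transformer in the one next to the tray's black handle, the fat capacitor in the middle one and the small ring coil in the one farthest from the handle. Each part must rest flat on the floor of its bay, right way up and wholly inside the walls. Leave the short heatsink, the slim capacitor, the large ring coil and the paste jar where they are.

Things in the scene. Friction and masses are not known exactly. Their poses are not given: they have to be found in the camera images.
- tray: Grey tray, 138 (x) by 202 mm (y), fixed, any yaw; origin: centre of underside. Floor 3 mm, walls 4 mm thick, tops 11 mm over the bench. Black loop handle sticks out 29 mm at the +y end. Long bay 56 (x) by 194 mm (y) inside, centre x +37, y 0 mm. Row of three short bays, each 70 (x) by 62 mm (y) inside, centres x -30 mm, y +66 (next to handle), 0, -66 mm (farthest)
- long_heatsink: Long bare-aluminium finned heatsink, 90 mm long (x) by 32 mm wide (y) by 30 mm high, six lengthwise fins pointing up, about 120 g, belongs in the long bay; loose, lies on the 2 mm work mat; origin at the centre of its underside, z up
- transformer: Small transformer, a steel core with a cream-wrapped winding and black end cheeks, 40 by 40 mm (x, y) and 36 mm high, about 200 g, belongs in the short bay next to the handle; loose, lies on the 2 mm work mat; origin at the centre of its underside, z up
- fat_capacitor: Fat capacitor, an upright black can with a silver top, diameter 35 mm, 45 mm high, about 60 g, belongs in the middle short bay; loose, lies on the 2 mm work mat; origin at the centre of its underside, z up
- small_coil: Small ring coil, copper wire wound round a black ring, lying flat (its axis vertical), outer diameter 34 mm, 26 mm high, about 60 g, belongs in the short bay farthest from the handle; loose, lies on the 2 mm work mat; origin at the centre of its underside, z up
- short_heatsink: Look-alike to leave: short aluminium finned heatsink, 50 mm (x) by 32 mm (y) by 30 mm high; loose, lies on the 2 mm work mat; origin at the centre of its underside, z up
- slim_capacitor: Look-alike to leave: slim black capacitor with a silver top, diameter 22 mm, 45 mm high; loose, lies on the 2 mm work mat; origin at the centre of its underside, z up
- large_coil: Look-alike to leave: large copper ring coil, outer diameter 52 mm, 26 mm high; loose, lies on the 2 mm work mat; origin at the centre of its underside, z up
- paste_jar: To leave: small jar with a white lid and blue band, diameter 34 mm, 34 mm high, standing among the parts; loose, lies on the 2 mm work mat; origin at the centre of its underside, z up

How it is judged:
By the outcome, as a careful person would: the job done as asked, in the order asked, and still so for the second after the job is handed in, with the robot touching nothing.
It also fails if it takes over 115 s, if anything falls off the work surface, if the arm or the gripper's body presses on something with over 40 N, if the wrist force passes 120 N, or if a joint passes its speed limit or range.

ROBOT

A 7-joint arm with a two-finger parallel gripper is mounted at the origin on the work surface. World frame = base frame: x ahead of the robot, y to its left, z up, the work surface at z = 0. Lengths are in m, angles in rad, forces in N, time in s.
With the tool pointing down it reaches from about 0.425 to 0.925 m from the base axis. Payload 6.8 kg.
Tool frame: the origin (TCP) lies between the finger pads; the fingertips stand 22 mm ahead of it and the grasp point (between the pads) lies 3 mm ahead of it; z points along the fingers, y is the direction in which the jaws open and shut (so a half turn about z gives the same grasp; the last joint's range is limited). The gripper opens to 85 mm and grips with 20 to 120 N. Pads are 22 mm wide; open, the fingers measure 114 mm over their backs; the gripper's body (76 mm by 85 mm) begins 54 mm behind the grasp point. The pads swing forward as they close: fully open they stand 13 mm farther back than shut.
Start: joints at [-0.108, 0.477, 0.022, 1.555, -0.011, 1.109, -0.083], TCP at [0.675, 0, 0.253] pointing down, gripper open.
Joint ranges: [-2.96, 2.96], [-0.34, 2.1], [-1.41, 1.46], [0.24, 2.44], [-1.37, 4.51], [0.17, 1.92], [-2.96, 2.96]. Speed limits (rad/s): [2.39, 2.39, 3.14, 3.14, 3.14, 3.14, 3.14].

INTERFACE

Orientations are given as a unit quaternion [w, x, y, z].
In Python, from station import bot gives the robot as it stands. The module is installed in compiled form; this text tells all that it offers.
- The arm moves only by the tool drive_tool, never from a script. Its argument "series" is one flat list of numbers, 7 for each row, row after row: the opening, from -1 (shut) to 1 (fully open), then the shift along the tool's x, y, z in mm, then the turn, a rotation vector about the tool's x, y, z in rad. In form: [jaw, x, y, z, wx, wy, wz, jaw, x, y, z, wx, wy, wz, ...]. A call has 1 to 12 rows; each row shifts and turns the commanded pose from where the row before left it, along the tool's axes as they then stand; what a row does not reach is not made up. A row lasts 1/8 s, in which the tool goes at most 62.5 mm and 10.7 degrees, less where a joint would pass 70% of its speed; a pose out of reach is approached as far as the arm can. A call with a gripper value outside its range is refused whole. The fingers move at their own pace and stop on an object; "force" is the grip in N (left out, the last holds). Time passes only in rows, so rows that do not move let the fingers close. It gives the time, the measured TCP pose, the force and the opening at its end, in the units of the state.
- bot.get_obs(): the state, without advancing time (a new reading comes with each control period).
- bot.read_camera(name): name is "scene" or "side" or "wrist"; returns a dict with "pixels" (384x512x3 uint8, blue, green, red), "camera_matrix" (3x3 intrinsics, pixels), "rvec" (rotation vector, rad) and "tvec" (3), from world to camera coordinates, as OpenCV has them. Camera axes: x right, y down, z forward; pixel columns grow to the right and rows downward; lengths in m; the calibration is good to about 2 mm. A picture is of the moment at which its call begins. There is no depth.
- bot.hand_in(): hands the job in, once; it reports no verdict.
The state is a dict: "t": time; "q": joint angles; "joint_vel": joint speeds; "joint_torque": joint torques, N m; "eef_pos": TCP position; "tool_rot": TCP orientation; "contact_force": force on the tool from outside, world axes, zero at the start; "torque": the same for the moment, N m; "gripper_width": opening from 0.0 (shut) to 1.0 (fully open).
Only numpy, scipy, OpenCV 4.12 (cv2) and the standard library are available. Lean on these libraries where they do the work, as an engineer would, in place of code of your own. Each camera call takes 0.05 s, during which the arm holds its last target. There are 200 camera calls.

## Working session

There is one attempt and no reset: what is moved stays moved. The work goes in short steps, Python scripts to look and compute and a tool call to move; the robot and the scene stay as the last step left them, time stands still between calls to the robot, and variables do not carry over. Pictures are saved under pics/ and viewed, about 12 in all and at most 16, crops included, and the job is handed in when it is done.

Besides the shell and the picture viewer there is one more tool, called after "Request:" as name(argument=value, ...), one argument or row to a line, values as JSON. drive_tool: Moves the arm, as the interface text tells. Its arguments: {"type":"object","properties":{"series":{"type":"array"},"force":{"type":"number"}},"required":["series"]}

```bash
mkdir -p pics; cat > h.py <<'E'
import numpy as np, cv2
from station import bot
from scipy.spatial.transform import Rotation as R
def cam(n):
    c=bot.read_camera(n); np.savez('pics/%s.npz'%n,**{k:np.array(v) for k,v in c.items()}); return c
def load(n): return dict(np.load('pics/%s.npz'%n))
def w(c,u,v,z):
    K=c['camera_matrix'];Rm=cv2.Rodrigues(np.array(c['rvec'],float))[0];t=np.array(c['tvec'],float).ravel()
    d=Rm.T@np.linalg.inv(K)@[u,v,1];o=-Rm.T@t
    return o+d*(z-o[2])/d[2]
def px(c,p): return cv2.projectPoints(np.array(p,float).reshape(-1,3),np.array(c['rvec'],float),np.array(c['tvec'],float),c['camera_matrix'],None)[0].reshape(-1,2)
E
python3 - <<'E'
from h import *
o=bot.get_obs();print(o)
for n in ['scene','wrist','side']:
    c=cam(n); cv2.imwrite(f'pics/{n}0.png',cv2.resize(c['pixels'],(800,600),interpolation=cv2.INTER_CUBIC))
    Rm=cv2.Rodrigues(np.array(c['rvec'],float))[0];print(n,-Rm.T@np.ravel(c['tvec']),Rm[2],c['camera_matrix'][0,0])
E
```

```text
{'t': 0.0, 'q': array([-0.10810109,  0.47777543,  0.02237033,  1.55647861, -0.01152334,
        1.1093117 , -0.08309833]), 'joint_vel': array([-1.17183701e-03,  1.41168070e-04,  1.41460925e-03,  1.50244022e-04,
       -2.91590159e-05, -8.23601734e-04, -1.35386496e-03]), 'joint_torque': array([-5.45967814e-04, -5.96443820e+01,  1.60769675e+00, -2.81194621e+01,
        1.24063640e-02,  9.39900521e-03,  2.20753498e-05]), 'eef_pos': array([ 6.74430906e-01, -2.52110671e-05,  2.52331354e-01]), 'tool_rot': array([-6.04558003e-04,  7.07111259e-01,  7.07101702e-01, -6.96550304e-04]), 'contact_force': array([-0.33511162, -0.47728089,  0.37758002]), 'torque': array([ 0.00223769, -0.02482549,  0.01645127]), 'gripper_width': 0.9984925102428167}
scene [1.13287372 0.4052187  0.73049289] [-0.5949413  -0.42076578 -0.68483649] 436.259658895993
wrist [0.67511152 0.06875588 0.37278306] [-8.57470867e-04 -2.72575259e-01 -9.62134083e-01] 265.7448577681414
side [0.25371041 0.49059402 0.59405314] [ 0.34588923 -0.61222724 -0.71101227] 365.1797261601066
```

View pics/scene0.png

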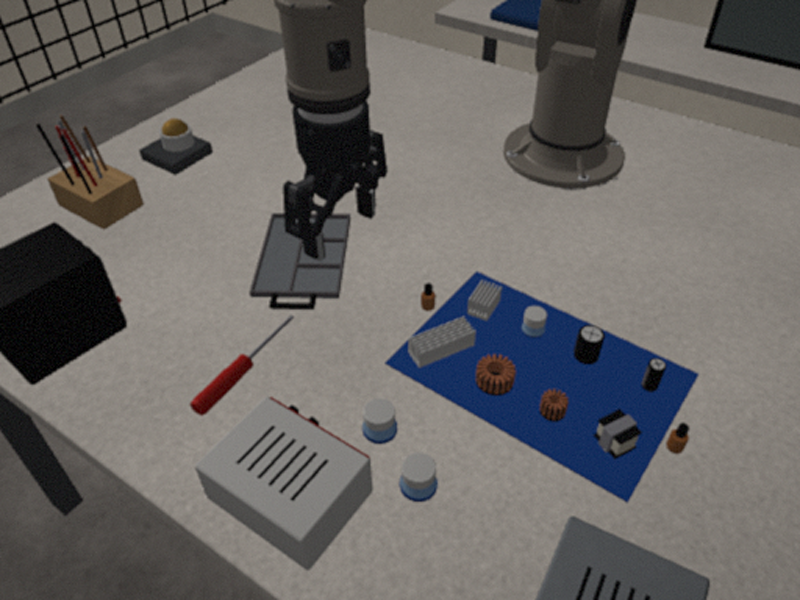

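View pics/wrist0.png

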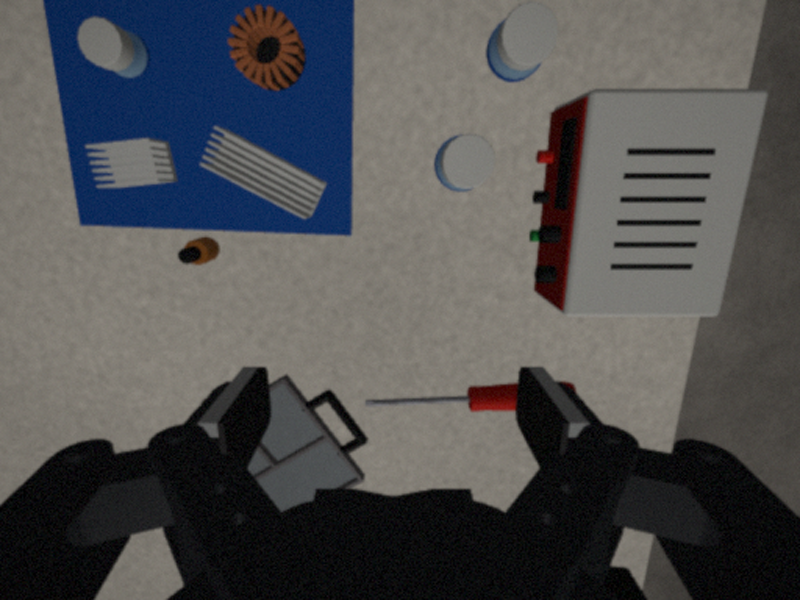

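The scene view shows the mat to the right with all the parts, and the tray at (300,255) with its handle facing the camera. The short bays are on the tray's right side. I'll crop closer for measurements.

```bash
python3 - <<'E'
from h import *
c=load('scene')['pixels']
cv2.imwrite('pics/mat1.png',cv2.resize(c[170:320,245:445],(800,600),interpolation=cv2.INTER_CUBIC))
s=load('side')['pixels']
a=cv2.resize(c[130:205,150:250],(400,300),interpolation=cv2.INTER_CUBIC)
cv2.imwrite('pics/side1.png',cv2.resize(s,(800,600),interpolation=cv2.INTER_CUBIC))
cv2.imwrite('pics/tray1.png',cv2.resize(c[130:205,150:250],(800,600),interpolation=cv2.INTER_CUBIC))
E
```

```text
(no output)
```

View pics/mat1.png

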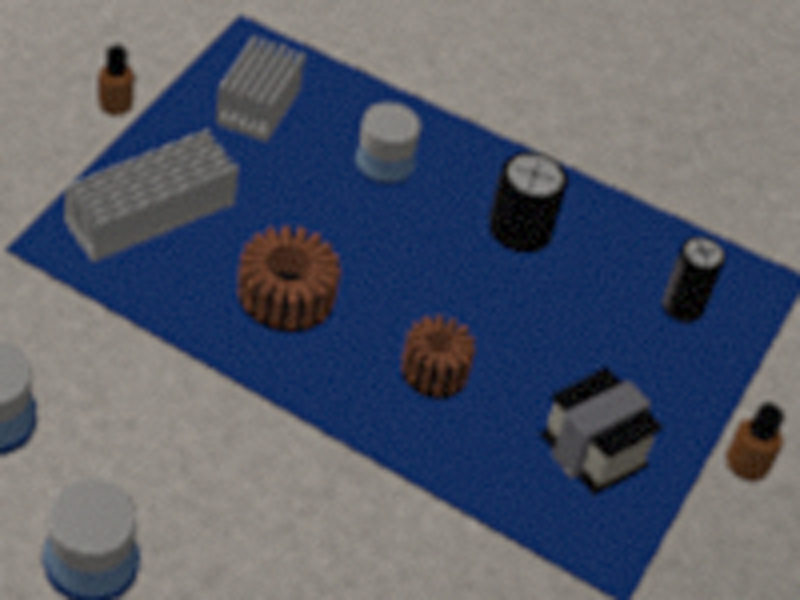

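View pics/side1.png

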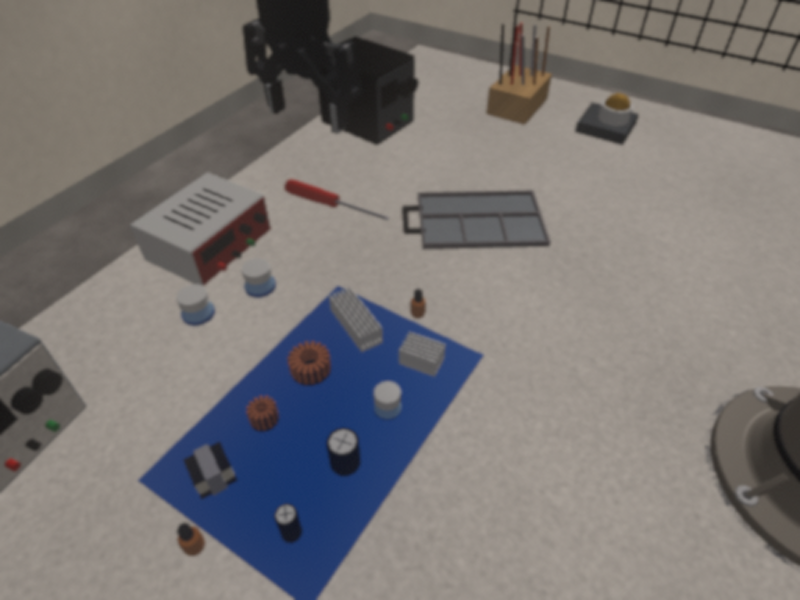

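View pics/tray1.png

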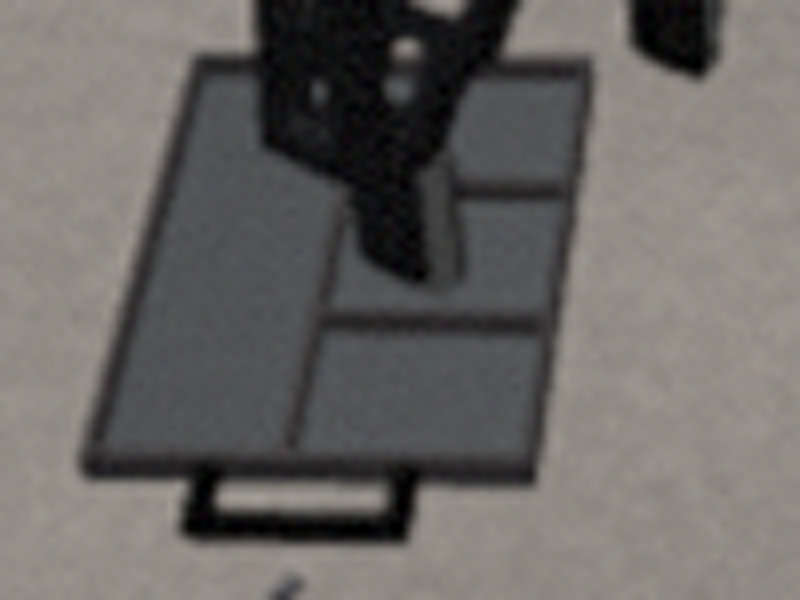

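```bash
python3 - <<'E'
from h import *
s=load('scene');d=load('side');wr=load('wrist')
m=lambda u,v,z:w(s,245+u/4-.4,170+v/4-.4,z)[:2]
t=lambda u,v,z:w(s,150+u/8-.45,130+v/8-.45,z)[:2]
f=lambda c,u,v,z:w(c,u/1.5625-.2,v/1.5625-.2,z)[:2]
P=np.array([t(*p,.011) for p in [(195,60),(592,60),(538,465),(88,458)]])
print('tray',P.round(4),P.mean(0));e=P[2]+P[3]-P[0]-P[1];print('yaw +y',np.degrees(np.arctan2(e[1],e[0])))
P=np.array([f(d,*p,.011) for p in [(418,192),(533,191),(549,243),(424,247)]]);print('tray side',P.round(4),P.mean(0))
for n,a,b,z in [('fat',(535,174),(343,440),.047),('slim',(703,253),(287,514),.047),('scoil',(440,340),(263,407),.028),('lcoil',(290,260),(310,355),.028),('jar',(390,125),(387,391),.036),('trafo',(603,418),(209,463),.038)]:
    print(n,m(*a,z).round(4),f(d,*b,z).round(4))
print('lhs scene',[m(*p,.032).round(4) for p in [(67,190),(207,130),(237,172),(90,225)]])
print('lhs side',[f(d,*p,.032).round(4) for p in [(331,297),(349,290),(382,330),(362,340)]])
print('lhs wrist',[f(wr,*p,.032).round(4) for p in [(216,127),(326,181),(308,219),(200,165)]])
print('shs wrist',[f(wr,*p,.032).round(4) for p in [(87,143),(165,140),(172,180),(97,188)]])
print('trafo',[m(*p,.038).round(4) for p in [(603,370),(658,425),(593,460),(548,410)]])
print('mat',[m(*p,.002).round(4) for p in [(240,15),(8,250),(630,600),(800,275)]])
E
```

```text
tray [[ 0.4777 -0.3337]
 [ 0.4019 -0.2208]
 [ 0.5696 -0.1109]
 [ 0.643  -0.2251]] [ 0.52303207 -0.22260372]
yaw +y 33.27097843202058
tray side [[ 0.6454 -0.2312]
 [ 0.4742 -0.3369]
 [ 0.401  -0.2179]
 [ 0.5658 -0.1089]] [ 0.52161256 -0.22375678]
fat [0.4664 0.2499] [0.4685 0.2485]
slim [0.4701 0.3425] [0.4696 0.3424]
scoil [0.5808 0.252 ] [0.5804 0.2517]
lcoil [0.577  0.1645] [0.5798 0.1626]
jar [0.4659 0.1657] [0.4651 0.1645]
trafo [0.5875 0.3379] [0.5782 0.3382]
lhs scene [array([0.6045, 0.0421]), array([0.5229, 0.0814]), array([0.5414, 0.1115]), array([0.6184, 0.0664])]
lhs side [array([0.6137, 0.0693]), array([0.6001, 0.0455]), array([0.5219, 0.0844]), array([0.535 , 0.1117])]
lhs wrist [array([0.5397, 0.1097]), array([0.622 , 0.0702]), array([0.6061, 0.0406]), array([0.524 , 0.0821])]
shs wrist [array([0.4389, 0.0981]), array([0.4994, 0.1004]), array([0.5005, 0.0708]), array([0.4401, 0.0646])]
trafo [array([0.5609, 0.3273]), array([0.5767, 0.3608]), array([0.6123, 0.3429]), array([0.5978, 0.3146])]
mat [array([0.3984, 0.0327]), array([0.6366, 0.0248]), array([0.6472, 0.3823]), array([0.4124, 0.3865])]
```

```bash
python3 - <<'E'
from h import *
s=load('scene');d=load('side')
for z in (.2303,.2433):
  for sx in (1,-1):
    P=[(.6744+sx*a,y,z) for a in(.0425,.057) for y in(-.011,.011)]
    print(z,sx,'tray1',((px(s,P)-[150,130]+.45)*8).round(0).tolist(),'side1',((px(d,P)+.2)*1.5625).round(0).tolist())
E
```

```text
0.2303 1 tray1 [[402.0, 300.0], [480.0, 338.0], [359.0, 337.0], [437.0, 375.0]] side1 [[288.0, 120.0], [277.0, 127.0], [279.0, 117.0], [268.0, 124.0]]
0.2303 -1 tray1 [[637.0, 103.0], [713.0, 135.0], [674.0, 71.0], [750.0, 103.0]] side1 [[343.0, 138.0], [333.0, 146.0], [353.0, 141.0], [343.0, 149.0]]
0.2433 1 tray1 [[396.0, 255.0], [475.0, 292.0], [352.0, 291.0], [431.0, 329.0]] side1 [[286.0, 110.0], [275.0, 118.0], [277.0, 107.0], [266.0, 115.0]]
0.2433 -1 tray1 [[634.0, 58.0], [711.0, 90.0], [672.0, 27.0], [748.0, 59.0]] side1 [[342.0, 128.0], [332.0, 136.0], [352.0, 131.0], [342.0, 140.0]]
```

```bash
cat >> h.py <<'E'
TC=np.array([.5223,-.2232]);ty=np.radians(32.8)
def tray(x,y): # mm -> world xy
    return TC+np.array([np.sin(ty),-np.cos(ty)])*x/1e3+np.array([np.cos(ty),np.sin(ty)])*y/1e3
def go(xy,z,a,n=1):
    """turn (rad, about tool z) then shift in tool axes after the turn (mm), per n rows"""
    o=bot.get_obs();q=o['tool_rot'];r=R.from_quat([q[1],q[2],q[3],q[0]]);m=r.as_matrix()
    cur=np.arctan2(m[1,1],m[0,1]);tgt=np.radians(a);turn=-((tgt-cur+np.pi)%(2*np.pi)-np.pi)
    d=np.array([*xy,z])-o['eef_pos'];t=np.array([-np.sin(tgt),np.cos(tgt),0]);y=np.array([np.cos(tgt),np.sin(tgt),0])
    s=np.array([t@d,y@d,-d[2]])*1e3
    print('t',round(o['t'],2),'pos',o['eef_pos'].round(4),'ang',np.degrees(cur).round(1),'tilt',m[:,2].round(3),'F',o['contact_force'].round(1),'w',round(o['gripper_width'],3),'| turn',turn.round(3),'shift',s.round(1))
E
python3 -c "
from h import *
go((.5722,.0765),.14,63.2)"
```

```text
t 0.15 pos [ 0.6746 -0.      0.2525] ang 0.0 tilt [-0.001 -0.    -1.   ] F [-0.4  0.   0. ] w 0.998 | turn -1.103 shift [125.9  22.1 112.5]
```

Request:
drive_tool(
  series=[1, 0, 0, 16, 0, 0, -0.184, 1, 0, 0, 16, 0, 0, -0.184, 1, 0, 0, 16, 0, 0, -0.184, 1, 0, 0, 16, 0, 0, -0.184, 1, 0, 0, 16, 0, 0, -0.184, 1, 0, 0, 16, 0, 0, -0.183, 0.4, 31, 5.5, 4, 0, 0, 0, 0.4, 31, 5.5, 4, 0, 0, 0, 0.4, 31, 5.5, 4, 0, 0, 0, 0.4, 31, 5.5, 4, 0, 0, 0, 0.4, 0, 0, 0, 0, 0, 0, 0.4, 0, 0, 0, 0, 0, 0],
  force=40,
)

```text
t: 1.65
eef_pos: [0.5748, 0.0751, 0.1414]
tool_rot: [0.0, 0.232, 0.973, -0.0]
contact_force: [0.7, -0.3, -0.1]
gripper_width: 0.705
```

```bash
python3 - <<'E'
from h import *
go((.5722,.0765),.035,63.2)
c=cam('wrist');p=c['pixels'].copy()
a=np.radians(-26.8);u=np.array([np.cos(a),np.sin(a)]);v=np.array([-u[1],u[0]])
P=[np.r_[np.array([.5722,.0765])+i*.045*u+j*.016*v,.032] for i,j in((1,1),(1,-1),(-1,-1),(-1,1))]
I=cv2.resize(p,(800,600),interpolation=cv2.INTER_CUBIC)
cv2.polylines(I,[(px(c,P)*1.5625).astype(np.int32)],True,(0,255,0),1)
cv2.imwrite('pics/w1.png',I)
E
```

```text
t 1.65 pos [0.5748 0.0751 0.1414] ang 63.2 tilt [ 0.001 -0.    -1.   ] F [ 0.7 -0.3 -0.1] w 0.705 | turn -0.0 shift [3.000e+00 1.000e-01 1.064e+02]
```

View pics/w1.png

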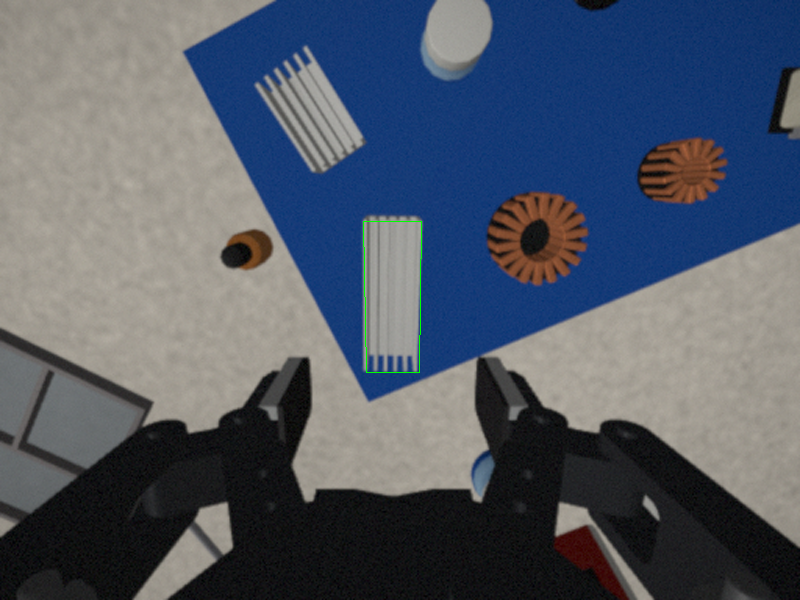

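The predicted outline matches the heatsink from (365,218) to (420,372) within 1–2 mm. I'll descend and grip.

Request:
drive_tool(
  series=[0.4, 3, 0, 30, 0, 0, 0, 0.4, 0, 0, 30, 0, 0, 0, 0.4, 0, 0, 26, 0, 0, 0, 0.4, 0, 0, 14, 0, 0, 0, 0.4, 0, 0, 6, 0, 0, 0, 0.4, 0, 0, 0, 0, 0, 0, -1, 0, 0, 0, 0, 0, 0, -1, 0, 0, 0, 0, 0, 0, -1, 0, 0, 0, 0, 0, 0, -1, 0, 0, 0, 0, 0, 0, -1, 0, 0, 0, 0, 0, 0, -1, 0, 0, 0, 0, 0, 0],
  force=40,
)

```text
t: 3.2
eef_pos: [0.5723, 0.077, 0.0363]
tool_rot: [0.001, 0.232, 0.973, 0.0]
contact_force: [-1.2, -0.8, 6.4]
gripper_width: 0.365
```

Request:
drive_tool(
  series=[-1, 0, 0, -10, 0, 0, 0, -1, 0, 0, -25, 0, 0, 0, -1, 0, 0, -25, 0, 0, 0, -1, 0, 0, -25, 0, 0, 0, -1, 0, 0, -10, 0, 0, 0, -1, 0, 0, 0, 0, 0, 0],
)

```text
t: 3.95
eef_pos: [0.5717, 0.0769, 0.1307]
tool_rot: [0.0, 0.232, 0.973, 0.0]
contact_force: [-0.2, -0.9, -1.5]
gripper_width: 0.364
```

```bash
python3 -c "
from h import *
go(tray(40,0),.13,-57.2)"
```

```text
t 3.95 pos [0.5717 0.0769 0.1307] ang 63.2 tilt [ 0.001  0.    -1.   ] F [-0.2 -0.9 -1.5] w 0.364 | turn 2.101 shift [-204.2  265.5    0.7]
```

Request:
drive_tool(
  series=[-1, 0, 0, 0, 0, 0, 0.175, -1, 0, 0, 0, 0, 0, 0.175, -1, 0, 0, 0, 0, 0, 0.175, -1, 0, 0, 0, 0, 0, 0.175, -1, 0, 0, 0, 0, 0, 0.175, -1, 0, 0, 0, 0, 0, 0.175, -1, 0, 0, 0, 0, 0, 0.175, -1, 0, 0, 0, 0, 0, 0.175, -1, 0, 0, 0, 0, 0, 0.175, -1, 0, 0, 0, 0, 0, 0.175, -1, 0, 0, 0, 0, 0, 0.175, -1, 0, 0, 0, 0, 0, 0.175],
)

```text
t: 5.45
eef_pos: [0.5707, 0.0768, 0.1289]
tool_rot: [0.0, 0.96, 0.28, -0.001]
contact_force: [-0.1, -0.0, -1.5]
gripper_width: 0.364
```

Request:
drive_tool(
  series=[-1, -10, 13, 0, 0, 0, 0, -1, -21, 27, 0, 0, 0, 0, -1, -21, 27, 0, 0, 0, 0, -1, -21, 27, 0, 0, 0, 0, -1, -21, 27, 0, 0, 0, 0, -1, -21, 27, 0, 0, 0, 0, -1, -21, 27, 0, 0, 0, 0, -1, -21, 27, 0, 0, 0, 0, -1, -21, 27, 0, 0, 0, 0, -1, -20, 27, 0, 0, 0, 0, -1, -6, 10, 0, 0, 0, 0, -1, 0, 0, 0, 0, 0, 0],
)

```text
t: 6.95
eef_pos: [0.5439, -0.2581, 0.1298]
tool_rot: [-0.0, 0.959, 0.283, -0.0]
contact_force: [0.0, 0.9, -1.3]
gripper_width: 0.362
```

```bash
python3 - <<'E'
from h import *
go(tray(40,0),.037,-57.2)
c=cam('wrist');I=cv2.resize(c['pixels'],(800,600),interpolation=cv2.INTER_CUBIC)
for x,y,hx,hy in [(0,0,69,101),(37,0,28,97),(-30,66,35,31),(-30,0,35,31),(-30,-66,35,31)]:
    P=[np.r_[tray(x+i*hx,y+j*hy),.011] for i,j in((1,1),(1,-1),(-1,-1),(-1,1))]
    cv2.polylines(I,[(px(c,P)*1.5625).astype(np.int32)],True,(0,255,0),1)
cv2.imwrite('pics/w2.png',I)
E
```

```text
t 6.95 pos [ 0.5439 -0.2581  0.1298] ang -57.1 tilt [-0.001  0.    -1.   ] F [ 0.   0.9 -1.3] w 0.362 | turn 0.001 shift [ 0.8 -1.  92.8]
```

View pics/w2.png

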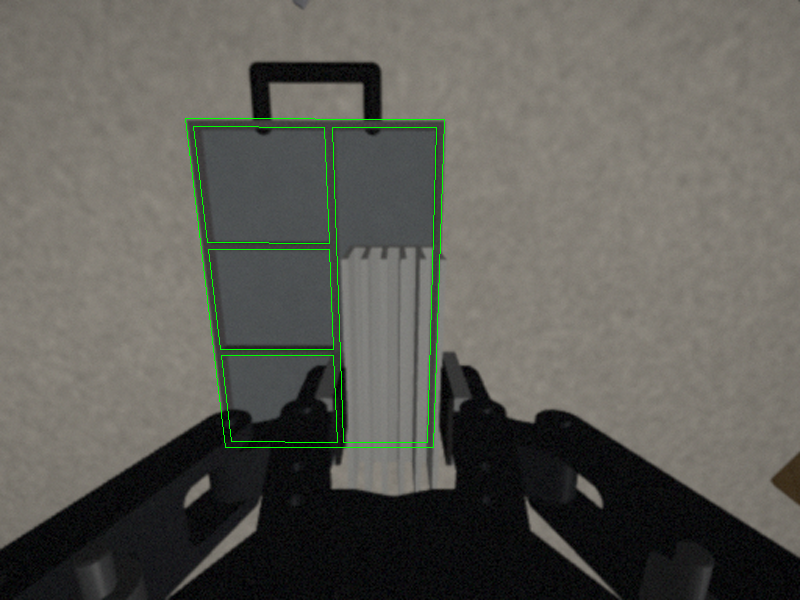

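The tray outline fits (187,120)–(445,447), and the heatsink hangs parallel over the long bay. I'll lower it now.

Request:
drive_tool(
  series=[-1, 0, -1, 30, 0, 0, 0, -1, 0, 0, 30, 0, 0, 0, -1, 0, 0, 20, 0, 0, 0, -1, 0, 0, 7, 0, 0, 0, -1, 0, 0, 3, 0, 0, 0, -1, 0, 0, 2, 0, 0, 0, -1, 0, 0, 0, 0, 0, 0],
)

```text
t: 7.88
eef_pos: [0.5445, -0.2566, 0.0389]
tool_rot: [0.0, 0.959, 0.283, 0.0]
contact_force: [0.2, 0.5, -1.3]
gripper_width: 0.362
```

Request:
drive_tool(
  series=[0.1, 0, 0, 0, 0, 0, 0, 0.1, 0, 0, 0, 0, 0, 0, 0.1, 0, 0, 0, 0, 0, 0, 0.1, 0, 0, -5, 0, 0, 0, 0.1, 0, 0, -30, 0, 0, 0, 0.1, 0, 0, -35, 0, 0, 0, 0.1, 0, 0, -35, 0, 0, 0, 0.1, 0, 0, 0, 0, 0, 0],
)

```text
t: 8.88
eef_pos: [0.546, -0.2573, 0.1466]
tool_rot: [0.002, 0.959, 0.283, 0.003]
contact_force: [-0.9, -0.2, 0.4]
gripper_width: 0.551
```

```bash
python3 - <<'E'
from h import *
go((.5865,.3385),.14,-26.5)
c=cam('side')['pixels']; cv2.imwrite('pics/s2.png',cv2.resize(c[100:190,230:380],(800,480),interpolation=cv2.INTER_CUBIC))
E
```

```text
t 8.88 pos [ 0.546  -0.2573  0.1466] ang -57.1 tilt [ 0.006 -0.002 -1.   ] F [-0.9 -0.2  0.4] w 0.551 | turn -0.535 shift [ 551.3 -229.6    6.6]
```

View pics/s2.png

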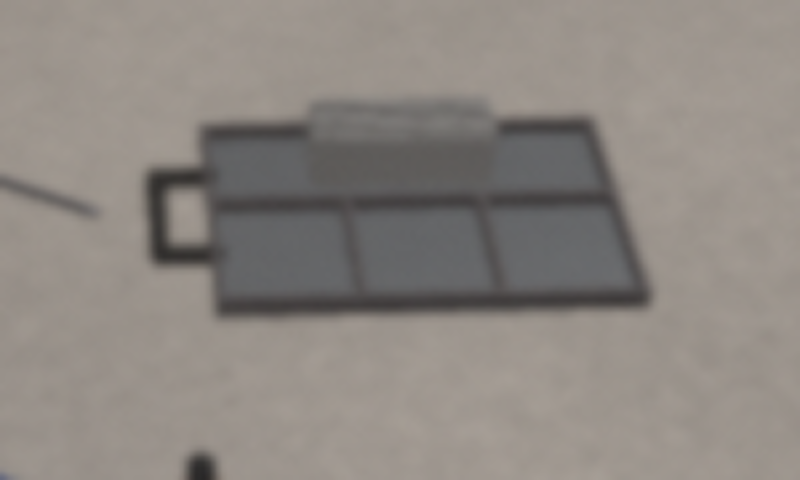

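The heatsink sits flat in the long bay, upright, with its base at about (310–490,185). Next is the transformer.

Request:
drive_tool(
  series=[1, 0, 0, 2, 0, 0, -0.178, 1, 0, 0, 2, 0, 0, -0.178, 1, 0, 0, 2, 0, 0, -0.179, 1, 30, -12, 0, 0, 0, 0, 1, 47, -20, 0, 0, 0, 0, 1, 47, -20, 0, 0, 0, 0, 1, 47, -20, 0, 0, 0, 0, 1, 47, -20, 0, 0, 0, 0, 1, 47, -20, 0, 0, 0, 0, 1, 47, -20, 0, 0, 0, 0, 1, 47, -20, 0, 0, 0, 0, 1, 47, -20, 0, 0, 0, 0],
)

```text
t: 10.42
eef_pos: [0.5702, 0.1851, 0.136]
tool_rot: [-0.0, 0.85, 0.526, -0.001]
contact_force: [0.9, -0.2, 0.3]
gripper_width: 1.005
```

Request:
drive_tool(
  series=[1, 47, -20, 0, 0, 0, 0, 1, 45, -18, 0, 0, 0, 0, 1, 0, 0, 0, 0, 0, 0],
)

```text
t: 10.8
eef_pos: [0.5761, 0.2888, 0.1357]
tool_rot: [-0.001, 0.848, 0.53, -0.0]
contact_force: [-0.1, -0.5, -0.4]
gripper_width: 1.001
```

```bash
python3 - <<'E'
from h import *
go((.5865,.3385),.036,-26.5)
c=cam('wrist');I=cv2.resize(c['pixels'],(800,600),interpolation=cv2.INTER_CUBIC)
a=np.radians(-26.5);u=np.array([np.cos(a),np.sin(a)]);v=np.array([-u[1],u[0]])
P=[np.r_[np.array([.5865,.3385])+i*.02*u+j*.02*v,.038] for i,j in((1,1),(1,-1),(-1,-1),(-1,1))]
cv2.polylines(I,[(px(c,P)*1.5625).astype(np.int32)],True,(0,255,0),1)
cv2.imwrite('pics/w3.png',I)
E
```

```text
t 10.8 pos [0.5761 0.2888 0.1357] ang -26.0 tilt [-0.002  0.002 -1.   ] F [-0.1 -0.5 -0.4] w 1.001 | turn 0.008 shift [ 49.2 -12.9  99.7]
```

View pics/w3.png

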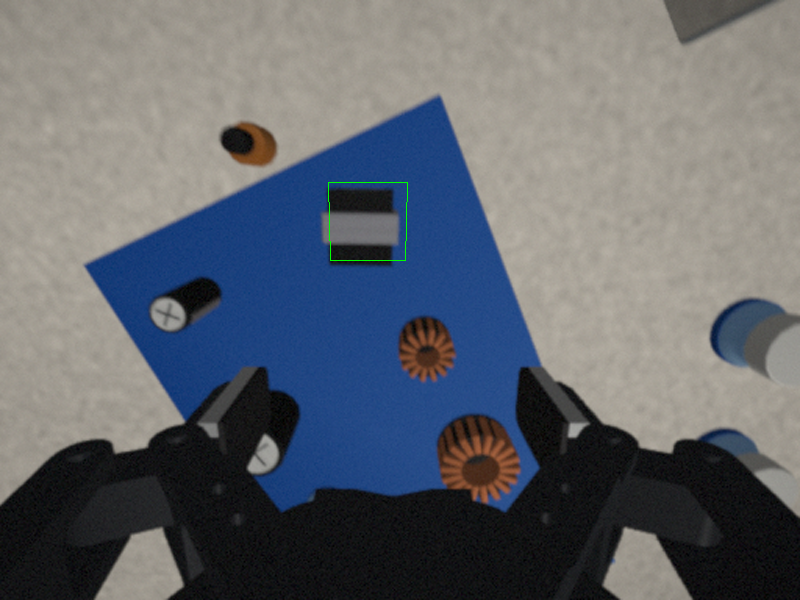

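The transformer is axis-aligned with its core centre at about (360,227), which is 4 mm left of and 3 mm below my estimate. I'll correct for that, then descend.

Request:
drive_tool(
  series=[1, 23, -8, 0, 0, 0, 0, 1, 23, -9, 0, 0, 0, 0, 1, 0, 0, 30, 0, 0, 0, 1, 0, 0, 30, 0, 0, 0, 1, 0, 0, 25, 0, 0, 0, 1, 0, 0, 14, 0, 0, 0, 1, 0, 0, 0, 0, 0, 0, 1, 0, 0, 0, 0, 0, 0],
  force=50,
)

```text
t: 11.85
eef_pos: [0.5841, 0.3323, 0.0393]
tool_rot: [-0.0, 0.85, 0.526, 0.001]
contact_force: [0.1, 0.1, 0.5]
gripper_width: 1.0
```

```bash
python3 -c "
from h import *
go((.5818,.3375),.036,-26.5)"
```

```text
t 11.85 pos [0.5841 0.3323 0.0393] ang -26.5 tilt [ 0.001  0.001 -1.   ] F [0.1 0.1 0.5] w 1.0 | turn 0.0 shift [ 3.6 -4.4  3.3]
```

Request:
drive_tool(
  series=[1, 4, -4, 3, 0, 0, 0, 1, 0, 0, 0, 0, 0, 0, -1, 0, 0, 0, 0, 0, 0, -1, 0, 0, 0, 0, 0, 0, -1, 0, 0, 0, 0, 0, 0, -1, 0, 0, 0, 0, 0, 0, -1, 0, 0, 0, 0, 0, 0, -1, 0, 0, 0, 0, 0, 0, -1, 0, 0, 0, 0, 0, 0],
  force=50,
)

```text
t: 12.98
eef_pos: [0.5818, 0.3372, 0.0356]
tool_rot: [0.0, 0.85, 0.526, 0.0]
contact_force: [-1.2, -1.0, 5.1]
gripper_width: 0.46
```

Request:
drive_tool(
  series=[-1, 0, 0, -10, 0, 0, 0, -1, 0, 0, -25, 0, 0, 0, -1, 0, 0, -30, 0, 0, 0, -1, 0, 0, -30, 0, 0, 0.178, -1, 0, 0, -5, 0, 0, 0.178, -1, 0, 0, 0, 0, 0, 0.178, -1, 0, 0, 0, 0, 0, 0],
)

```text
t: 13.85
eef_pos: [0.5811, 0.3371, 0.1352]
tool_rot: [0.0, 0.959, 0.284, -0.0]
contact_force: [-0.4, -0.2, -3.3]
gripper_width: 0.457
```

```bash
python3 -c "
from h import *
go(tray(-30,66),.135,-57.2)"
```

```text
t 13.85 pos [0.5811 0.3371 0.1352] ang -57.0 tilt [-0.    -0.001 -1.   ] F [-0.4 -0.2 -3.3] w 0.457 | turn 0.004 shift [-2.869e+02  4.091e+02  2.000e-01]
```

Request:
drive_tool(
  series=[-1, -12, 17, 0, 0, 0, 0, -1, -26, 37, 0, 0, 0, 0, -1, -26, 37, 0, 0, 0, 0, -1, -26, 37, 0, 0, 0, 0, -1, -26, 37, 0, 0, 0, 0, -1, -26, 37, 0, 0, 0, 0, -1, -26, 37, 0, 0, 0, 0, -1, -26, 37, 0, 0, 0, 0, -1, -26, 37, 0, 0, 0, 0, -1, -26, 37, 0, 0, 0, 0, -1, -26, 37, 0, 0, 0, 0, -1, -15, 22, 0, 0, 0, 0],
)

```text
t: 15.35
eef_pos: [0.561, -0.1668, 0.1354]
tool_rot: [0.001, 0.959, 0.283, -0.001]
contact_force: [1.2, -0.4, -1.0]
gripper_width: 0.459
```

Request:
drive_tool(
  series=[-1, 0, 0, 0, 0, 0, 0, -1, 0, 0, 0, 0, 0, 0],
)

```text
t: 15.6
eef_pos: [0.5623, -0.1621, 0.1351]
tool_rot: [-0.0, 0.959, 0.284, -0.0]
contact_force: [0.9, 0.6, -1.4]
gripper_width: 0.454
```

```bash
python3 -c "
from h import *
go(tray(-30,66),.037,-57.2)"
```

```text
t 15.6 pos [ 0.5623 -0.1621  0.1351] ang -57.0 tilt [-0.001  0.001 -1.   ] F [ 0.9  0.6 -1.4] w 0.454 | turn 0.003 shift [-0.7 -0.3 98.1]
```

Request:
drive_tool(
  series=[-1, 0, 0, 30, 0, 0, 0, -1, 0, 0, 30, 0, 0, 0, -1, 0, 0, 22, 0, 0, 0, -1, 0, 0, 10, 0, 0, 0, -1, 0, 0, 3, 0, 0, 0, -1, 0, 0, 2, 0, 0, 0, -1, 0, 0, 0, 0, 0, 0],
)

```text
t: 16.48
eef_pos: [0.5635, -0.1622, 0.0389]
tool_rot: [0.0, 0.959, 0.284, 0.001]
contact_force: [-0.8, 0.3, -1.3]
gripper_width: 0.459
```

Request:
drive_tool(
  series=[0.25, 0, 0, 0, 0, 0, 0, 0.25, 0, 0, 0, 0, 0, 0, 0.25, 0, 0, 0, 0, 0, 0, 0.25, 0, 0, -5, 0, 0, 0, 0.25, 0, 0, -30, 0, 0, 0, 0.25, 0, 0, -35, 0, 0, 0, 0.25, 0, 0, -35, 0, 0, 0, 0.25, 0, 0, 0, 0, 0, 0],
)

```text
t: 17.48
eef_pos: [0.565, -0.1628, 0.1465]
tool_rot: [0.001, 0.959, 0.283, 0.003]
contact_force: [-0.2, -0.1, -0.2]
gripper_width: 0.623
```

```bash
python3 - <<'E'
from h import *
go((.4675,.2493),.14,0)
c=cam('side')['pixels']; cv2.imwrite('pics/s3.png',cv2.resize(c[100:190,230:380],(800,480),interpolation=cv2.INTER_CUBIC))
E
```

```text
t 17.48 pos [ 0.565  -0.1628  0.1465] ang -57.1 tilt [ 0.006 -0.001 -1.   ] F [-0.2 -0.1 -0.2] w 0.623 | turn -0.996 shift [412.1 -97.5   6.5]
```

View pics/s3.png

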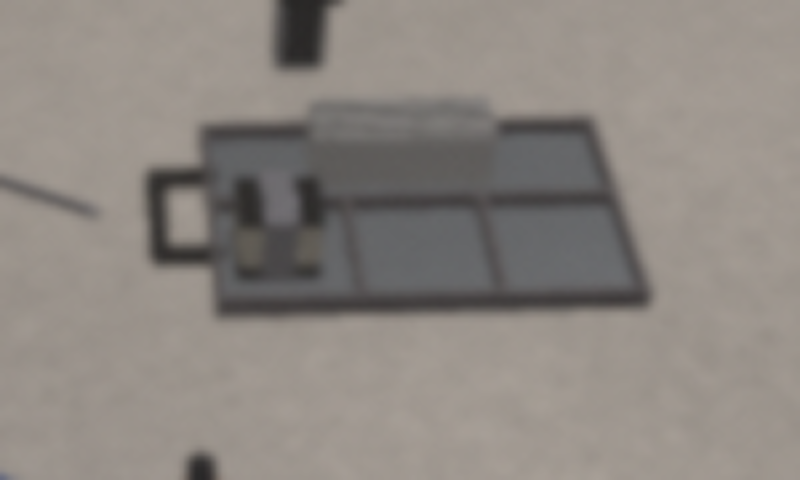

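The transformer is upright and inside the handle bay. Next is the fat capacitor; it is round, so I'll keep the current yaw.

```bash
python3 -c "
from h import *
go((.4675,.2493),.14,-57.2)"
```

```text
t 17.52 pos [ 0.5638 -0.1623  0.1447] ang -57.1 tilt [ 0.003 -0.    -1.   ] F [ 0.2  0.  -1. ] w 0.623 | turn 0.002 shift [ 142.  -398.2    4.7]
```

Request:
drive_tool(
  series=[1, 8, -22, 1, 0, 0, 0, 1, 14, -39, 1, 0, 0, 0, 1, 14, -39, 1, 0, 0, 0, 1, 14, -39, 1, 0, 0, 0, 1, 14, -39, 0, 0, 0, 0, 1, 14, -39, 0, 0, 0, 0, 1, 14, -39, 0, 0, 0, 0, 1, 14, -39, 0, 0, 0, 0, 1, 14, -39, 0, 0, 0, 0, 1, 14, -39, 0, 0, 0, 0, 1, 8, -25, 0, 0, 0, 0, 1, 0, 0, 0, 0, 0, 0],
)

```text
t: 19.02
eef_pos: [0.4643, 0.2511, 0.1382]
tool_rot: [-0.0, 0.958, 0.286, -0.001]
contact_force: [0.3, -0.3, 0.4]
gripper_width: 0.999
```

```bash
python3 - <<'E'
from h import *
go((.4675,.2493),.038,-57.2)
c=cam('wrist');I=cv2.resize(c['pixels'],(800,600),interpolation=cv2.INTER_CUBIC)
for x,y,r,z in [(.4675,.2493,.0175,.047),(.5806,.2518,.017,.028)]:
    P=[(x+r*np.cos(k),y+r*np.sin(k),z) for k in np.linspace(0,6.28,30)]
    cv2.polylines(I,[(px(c,P)*1.5625).astype(np.int32)],True,(0,255,0),1)
cv2.imwrite('pics/w4.png',I)
E
```

```text
t 19.02 pos [0.4643 0.2511 0.1382] ang -56.8 tilt [-0.002 -0.    -1.   ] F [ 0.3 -0.3  0.4] w 0.999 | turn 0.007 shift [  1.7   3.2 100.2]
```

View pics/w4.png

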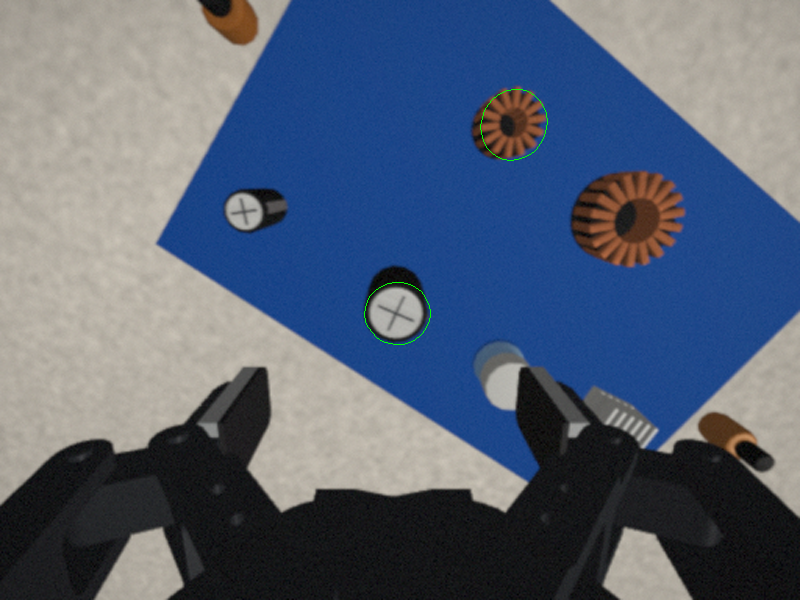

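Both outlines match: capacitor at (397,313), small coil at (512,124). I'll descend on the capacitor.

Request:
drive_tool(
  series=[1, 2, 3, 30, 0, 0, 0, 1, 0, 0, 30, 0, 0, 0, 1, 0, 0, 26, 0, 0, 0, 1, 0, 0, 13, 0, 0, 0, 1, 0, 0, 1, 0, 0, 0, 1, 0, 0, 0, 0, 0, 0, -1, 0, 0, 0, 0, 0, 0, -1, 0, 0, 0, 0, 0, 0, -1, 0, 0, 0, 0, 0, 0, -1, 0, 0, 0, 0, 0, 0, -1, 0, 0, 0, 0, 0, 0, -1, 0, 0, 0, 0, 0, 0],
  force=40,
)

```text
t: 20.58
eef_pos: [0.4693, 0.248, 0.0399]
tool_rot: [-0.0, 0.959, 0.284, 0.0]
contact_force: [-1.4, -0.1, 5.6]
gripper_width: 0.397
```

Request:
drive_tool(
  series=[-1, 0, 0, -10, 0, 0, 0, -1, 0, 0, -25, 0, 0, 0, -1, 0, 0, -30, 0, 0, 0, -1, 0, 0, -30, 0, 0, 0, -1, 0, 0, -10, 0, 0, 0, -1, 0, 0, 0, 0, 0, 0],
)

```text
t: 21.32
eef_pos: [0.4693, 0.2478, 0.1446]
tool_rot: [-0.0, 0.959, 0.283, 0.0]
contact_force: [0.4, 0.1, -0.6]
gripper_width: 0.397
```

```bash
python3 -c "
from h import *
go(tray(-30,0),.14,-57.2)"
```

```text
t 21.32 pos [0.4693 0.2478 0.1446] ang -57.1 tilt [ 0.001  0.001 -1.   ] F [ 0.4  0.1 -0.6] w 0.397 | turn 0.002 shift [-210.6  394.6    4.6]
```

Request:
drive_tool(
  series=[-1, -11, 20, 0, 0, 0, 0, -1, -20, 38, 0, 0, 0, 0, -1, -20, 38, 0, 0, 0, 0, -1, -20, 38, 0, 0, 0, 0, -1, -20, 38, 0, 0, 0, 0, -1, -20, 38, 0, 0, 0, 0, -1, -20, 38, 0, 0, 0, 0, -1, -20, 38, 0, 0, 0, 0, -1, -20, 38, 0, 0, 0, 0, -1, -20, 38, 0, 0, 0, 0, -1, -19, 33, 0, 0, 0, 0, -1, 0, 0, 0, 0, 0, 0],
)

```text
t: 22.82
eef_pos: [0.5063, -0.2016, 0.143]
tool_rot: [0.0, 0.96, 0.281, -0.001]
contact_force: [0.5, 0.7, -0.9]
gripper_width: 0.397
```

Request:
drive_tool(
  series=[-1, 0, 0, 0, 0, 0, 0],
)

```text
t: 22.95
eef_pos: [0.5069, -0.1972, 0.1431]
tool_rot: [-0.001, 0.959, 0.284, -0.001]
contact_force: [-0.1, -0.3, -1.2]
gripper_width: 0.398
```

```bash
python3 -c "
from h import *
go(tray(-30,0),.042,-57.2)"
```

```text
t 22.95 pos [ 0.5069 -0.1972  0.1431] ang -57.1 tilt [-0.002  0.001 -1.   ] F [-0.1 -0.3 -1.2] w 0.398 | turn 0.003 shift [-1.100e+00  1.000e-01  1.011e+02]
```

Request:
drive_tool(
  series=[-1, -1, 0, 30, 0, 0, 0, -1, 0, 0, 30, 0, 0, 0, -1, 0, 0, 25, 0, 0, 0, -1, 0, 0, 10, 0, 0, 0, -1, 0, 0, 3, 0, 0, 0, -1, 0, 0, 3, 0, 0, 0, -1, 0, 0, 0, 0, 0, 0],
)

```text
t: 23.82
eef_pos: [0.5072, -0.1986, 0.0438]
tool_rot: [0.0, 0.959, 0.283, 0.0]
contact_force: [0.5, 0.2, -0.9]
gripper_width: 0.393
```

Request:
drive_tool(
  series=[0.05, 0, 0, 0, 0, 0, 0, 0.05, 0, 0, 0, 0, 0, 0, 0.05, 0, 0, 0, 0, 0, 0, 0.05, 0, 0, -5, 0, 0, 0, 0.05, 0, 0, -30, 0, 0, 0, 0.05, 0, 0, -35, 0, 0, 0, 0.05, 0, 0, -30, 0, 0, 0, 0.05, 0, 0, 0, 0, 0, 0],
)

```text
t: 24.82
eef_pos: [0.5084, -0.1992, 0.1458]
tool_rot: [0.001, 0.959, 0.283, 0.002]
contact_force: [0.1, -1.0, -0.1]
gripper_width: 0.521
```

```bash
python3 -c "
from h import *
cam('side')
go((.5806,.2518),.14,-57.2)"
```

```text
t 24.88 pos [ 0.5074 -0.1987  0.1444] ang -57.1 tilt [ 0.002 -0.    -1.   ] F [ 0.4  0.  -0.7] w 0.526 | turn 0.002 shift [ 305.5 -339.     4.4]
```

Request:
drive_tool(
  series=[1, 15, -17, 1, 0, 0, 0, 1, 30, -33, 1, 0, 0, 0, 1, 30, -33, 1, 0, 0, 0, 1, 30, -33, 1, 0, 0, 0, 1, 30, -33, 0, 0, 0, 0, 1, 30, -33, 0, 0, 0, 0, 1, 30, -33, 0, 0, 0, 0, 1, 30, -33, 0, 0, 0, 0, 1, 30, -33, 0, 0, 0, 0, 1, 30, -33, 0, 0, 0, 0, 1, 20, -25, 0, 0, 0, 0, 1, 0, 0, 0, 0, 0, 0],
)

```text
t: 26.38
eef_pos: [0.5772, 0.2553, 0.1376]
tool_rot: [-0.001, 0.958, 0.286, -0.001]
contact_force: [-0.3, -1.1, -0.4]
gripper_width: 0.999
```

Request:
drive_tool(
  series=[1, 0, 0, 0, 0, 0, 0],
)

```text
t: 26.5
eef_pos: [0.578, 0.2505, 0.1382]
tool_rot: [0.001, 0.959, 0.283, -0.001]
contact_force: [0.7, -0.6, 0.4]
gripper_width: 1.001
```

```bash
python3 - <<'E'
from h import *
go((.5803,.2520),.035,-57.2)
c=cam('side')['pixels']; a=cv2.resize(c[100:190,230:380],(667,400),interpolation=cv2.INTER_CUBIC)
cv2.imwrite('pics/s4.png',a)
E
```

```text
t 26.5 pos [0.578  0.2505 0.1382] ang -57.1 tilt [-0.002 -0.002 -1.   ] F [ 0.7 -0.6  0.4] w 1.001 | turn 0.002 shift [  2.8  -0.  103.2]
```

View pics/s4.png

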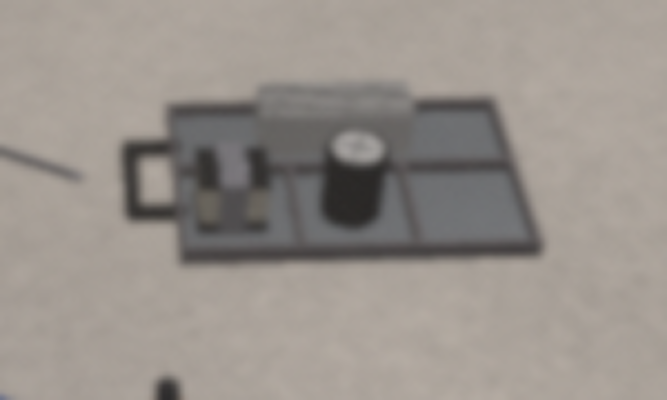

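The capacitor stands upright in the middle bay. Now I'll descend on the coil.

Request:
drive_tool(
  series=[1, 2, 0, 30, 0, 0, 0, 1, 0, 0, 30, 0, 0, 0, 1, 0, 0, 26, 0, 0, 0, 1, 0, 0, 14, 0, 0, 0, 1, 0, 0, 4, 0, 0, 0, 1, 0, 0, 0, 0, 0, 0, -1, 0, 0, 0, 0, 0, 0, -1, 0, 0, 0, 0, 0, 0, -1, 0, 0, 0, 0, 0, 0, -1, 0, 0, 0, 0, 0, 0, -1, 0, 0, 0, 0, 0, 0, -1, 0, 0, 0, 0, 0, 0],
  force=40,
)

```text
t: 28.05
eef_pos: [0.5805, 0.253, 0.036]
tool_rot: [-0.0, 0.959, 0.283, 0.0]
contact_force: [-1.2, -0.7, 5.5]
gripper_width: 0.375
```

Request:
drive_tool(
  series=[-1, 0, 0, -10, 0, 0, 0, -1, 0, 0, -25, 0, 0, 0, -1, 0, 0, -30, 0, 0, 0, -1, 0, 0, -30, 0, 0, 0, -1, 0, 0, -10, 0, 0, 0, -1, 0, 0, 0, 0, 0, 0],
)

```text
t: 28.8
eef_pos: [0.5803, 0.2529, 0.1406]
tool_rot: [-0.0, 0.959, 0.283, 0.0]
contact_force: [-0.5, -0.9, -0.7]
gripper_width: 0.376
```

```bash
python3 -c "
from h import *
go(tray(-30,-66),.14,-57.2)"
```

```text
t 28.8 pos [0.5803 0.2529 0.1406] ang -57.1 tilt [ 0.001  0.    -1.   ] F [-0.5 -0.9 -0.7] w 0.376 | turn 0.002 shift [-372.7  338.8    0.6]
```

Request:
drive_tool(
  series=[-1, -18, 16, 0, 0, 0, 0, -1, -35, 32, 0, 0, 0, 0, -1, -35, 32, 0, 0, 0, 0, -1, -35, 32, 0, 0, 0, 0, -1, -35, 32, 0, 0, 0, 0, -1, -35, 32, 0, 0, 0, 0, -1, -35, 32, 0, 0, 0, 0, -1, -35, 32, 0, 0, 0, 0, -1, -35, 32, 0, 0, 0, 0, -1, -35, 32, 0, 0, 0, 0, -1, -35, 32, 0, 0, 0, 0, -1, -5, 3, 0, 0, 0, 0],
)

```text
t: 30.3
eef_pos: [0.4478, -0.2387, 0.1394]
tool_rot: [0.0, 0.96, 0.28, -0.001]
contact_force: [-0.0, -0.6, -1.1]
gripper_width: 0.377
```

Request:
drive_tool(
  series=[-1, 0, 0, 0, 0, 0, 0, -1, 0, 0, 0, 0, 0, 0],
)

```text
t: 30.55
eef_pos: [0.4513, -0.2331, 0.1398]
tool_rot: [-0.001, 0.959, 0.284, -0.0]
contact_force: [0.2, 0.5, -0.8]
gripper_width: 0.376
```

```bash
python3 -c "
from h import *
go(tray(-30,-66),.038,-57.2)"
```

```text
t 30.55 pos [ 0.4513 -0.2331  0.1398] ang -57.0 tilt [-0.001  0.001 -1.   ] F [ 0.2  0.5 -0.8] w 0.376 | turn 0.004 shift [-1.000e+00  1.000e-01  1.018e+02]
```

Request:
drive_tool(
  series=[-1, -1, 0, 30, 0, 0, 0, -1, 0, 0, 30, 0, 0, 0, -1, 0, 0, 25, 0, 0, 0, -1, 0, 0, 10, 0, 0, 0, -1, 0, 0, 4, 0, 0, 0, -1, 0, 0, 3, 0, 0, 0, -1, 0, 0, 0, 0, 0, 0],
)

```text
t: 31.42
eef_pos: [0.451, -0.2351, 0.0388]
tool_rot: [0.0, 0.959, 0.283, 0.0]
contact_force: [-1.1, -0.5, -0.7]
gripper_width: 0.377
```

Request:
drive_tool(
  series=[0.1, 0, 0, 0, 0, 0, 0, 0.1, 0, 0, 0, 0, 0, 0, 0.1, 0, 0, 0, 0, 0, 0, 0.1, 0, 0, -5, 0, 0, 0, 0.1, 0, 0, -30, 0, 0, 0, 0.1, 0, 0, -35, 0, 0, 0, 0.1, 0, 0, -30, 0, 0, 0, 0.1, 0, 0, -40, 0, 0, 0, 0.1, 0, 0, -30, 0, 0, 0, 0.1, 0, 0, 0, 0, 0, 0, 0.1, 0, 0, 0, 0, 0, 0],
)

```text
t: 32.8
eef_pos: [0.4501, -0.2348, 0.2079]
tool_rot: [-0.0, 0.959, 0.283, -0.0]
contact_force: [-0.1, 0.2, -0.5]
gripper_width: 0.553
```

```bash
python3 - <<'E'
from h import *
go(tray(-30,-66),.2,-57.2)
b=load('side')['pixels'];c=cam('side')['pixels']; e=cam('wrist')['pixels']
a=cv2.resize(c,(640,480),interpolation=cv2.INTER_CUBIC)
cv2.imwrite('pics/fin1.png',cv2.resize(c[95:384,80:380],(620,597),interpolation=cv2.INTER_CUBIC))
cv2.imwrite('pics/fin2.png',cv2.resize(e,(800,600),interpolation=cv2.INTER_CUBIC))
E
```

```text
t 32.8 pos [ 0.4501 -0.2348  0.2079] ang -57.1 tilt [-0.001  0.    -1.   ] F [-0.1  0.2 -0.5] w 0.553 | turn 0.002 shift [ 0.9 -0.6  7.9]
```

View pics/fin1.png

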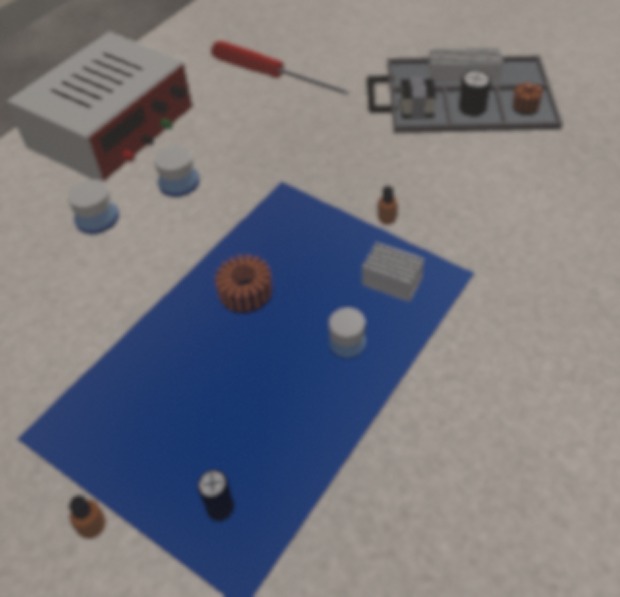

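View pics/fin2.png

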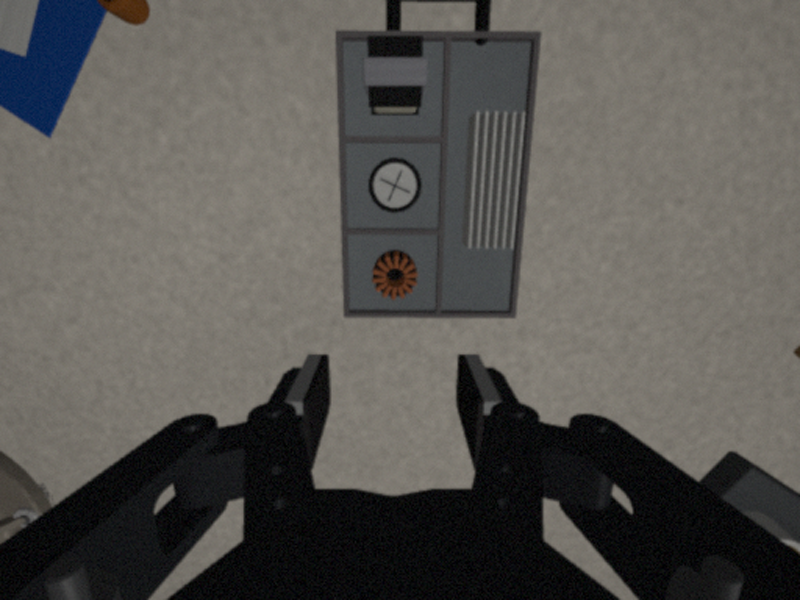

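All four parts are in their bays and the look-alikes haven't moved. I'll hand in the job.

```bash
python3 -c "
from h import *
print(bot.hand_in())"
```

```text
the job is handed in; nothing more can be done
None
```

The tray is kitted and handed in. I placed the parts in the order asked: long heatsink lengthwise in the long bay, transformer next to the handle, fat capacitor in the middle and small coil farthest from the handle. It took about 33 s of the 115 s allowed.

- **Tray:** the last side and wrist pictures show each part upright and inside its bay walls. That the parts sit flat on the floor was judged from the pictures only, not measured. I let each part go about 2–3 mm above the floor.
- **Left alone:** the short heatsink, slim capacitor, large coil and jar look unmoved on the mat.
- **Force:** the wrist force readings I saw stayed under about 7 N.

The transformer was about 5 mm off my first position estimate. I corrected that from a close view before gripping it. No check failed or disagreed after that.

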